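# Find the stamped ware crate and push it to the kiln line

## Robot

A 6-joint arm with a two-finger parallel gripper is mounted at the origin on the work surface. World frame = base frame: x ahead of the robot, y to its left, z up, the work surface at z = 0. Lengths are in m, angles in degrees, forces in N, time in s.
With the tool pointing down it reaches from about 0.25 to 0.725 m from the base axis. Payload 9.7 kg.
Tool frame: the origin (TCP) lies between the finger pads; the fingertips stand 19 mm ahead of it and the grasp point (between the pads) is the TCP; x points along the fingers, y is the direction in which the jaws open and shut, and the axes are right-handed (so a half turn about x gives the same grasp; the last joint's range is limited). The gripper opens to 85 mm and grips with 20 to 120 N. Pads are 22 mm wide; open, the fingers measure 114 mm over their backs; the gripper's body (76 mm by 85 mm) begins 54 mm behind the grasp point. The pads swing forward as they close: fully open they stand 13 mm farther back than shut.
Start: joints at [70.245, 4.979, 10.078, 95.1, 0, 90], TCP at [0.186, 0.518, 0.25] pointing down, gripper open.
Joint ranges: [-179.16, 179.16], [-48.56, 103.87], [-65.8, 70.77], [-126.05, 130.52], [-82.76, 87.17], [-180, 180]. Speed limits (degrees/s): [127.2, 127.2, 147.25, 180, 180, 180].

## Interface

Orientations are given as [roll, pitch, yaw] about the fixed x, y, z axes, in that order (R = Rz(yaw) Ry(pitch) Rx(roll)).
In Python, from workcell import bot gives the robot as it stands. The module is installed in compiled form; this text tells all that it offers.
- The arm moves only by the shell command python3 -m handwheel 'ROWS' [FORCE]. ROWS is JSON, a list of rows, each a list of 7 numbers: the turn, a rotation vector about the tool's x, y, z in degrees, then the shift along the tool's x, y, z in m, then the closure, from -1 (fully open) to 1 (shut), so that 0 is half open. In form: [[ax, ay, az, dx, dy, dz, fingers], ...]. A call has 1 to 20 rows; each row is the pose to reach, as a shift and turn from the pose commanded when the call began, along the tool's axes at that moment; what a row does not reach only later rows make up. A row lasts 1/8 s, in which the tool goes at most 62.5 mm and 10.7 degrees, less where a joint would pass 70% of its speed; a pose out of reach is approached as far as the arm can. A call with a gripper value outside its range is refused whole. The fingers move at their own pace and stop on an object; FORCE is the grip in N (left out, the last holds). Time passes only in rows, so rows that repeat a pose let the fingers close. It gives the time, the measured TCP pose, the force and the opening at its end, in the units of the state.
- bot.get_obs(): the state, without advancing time (a new reading comes with each control period).
- bot.camera(name): name is "side" or "top"; returns a dict with "frame" (384x512x3 uint8, red, green, blue), "fx", "fy", "cx", "cy" (pixels), "R" (3x3) and "t" (3): a world point X has camera coordinates R X + t. Camera axes: x right, y down, z forward; pixel columns grow to the right and rows downward; lengths in m; the calibration is good to about 2 mm. A picture is of the moment at which its call begins. There is no depth.
- bot.job_done(): hands the job in, once; it reports no verdict.
Trained networks look in a picture, given as the dict that the camera call returned (one of the last four; its "shot" number tells which), for a name from the list of things; names that differ only in an ending like _2 or _b are one class to them, and where a whole thing is asked for, a point or a joint stands for the part that bears it (a point fixed in the world has none). Each returns a list of dicts, best first, with "conf" (0 to 1); they miss things now and then, are a little off and sometimes report something else, mostly with a low value. They report only what shows in the picture. A call takes as long as a camera call.
- bot.look_for(name, picture): "bbox" ([left, top, width, height] as shares, 0 to 1, of the picture: columns of its width, rows of its height, round what is visible of it).
- bot.tip_of(name, picture): "centre" ([column, row] as shares, 0 to 1, of the picture: columns of its width, rows of its height: a listed point, or the origin of a listed thing).
The state is a dict: "time": time; "q": joint angles; "qd": joint speeds; "joint_efforts": joint torques, N m; "ee_pos": TCP position; "tcp_rot": TCP orientation; "wrist_force": force on the tool from outside, world axes, zero at the start; "torque": the same for the moment, N m; "opening": finger opening in m.
Only numpy, scipy, OpenCV 4.12 (cv2) and the standard library are available. Lean on these libraries where they do the work, as an engineer would, in place of code of your own. Each camera call takes 0.05 s, during which the arm holds its last target.

## Task

One of the two closed plywood crates has a red stamp on its underside: with the fingers, tip each crate over towards the robot onto its near wall, so that its bottom shows. Then push the stamped crate, lying as it is, away from the robot until its lower front edge, below the stamp, is on the yellow tape, roughly square to it; leave the blank crate lying where it fell. Neither crate may be lifted or shoved hard, and everything else stays where it is.

Things in the scene. Friction and masses are not known exactly. Their poses are not given: they have to be found in the camera images.
- crate_stamped: closed plywood crate, slatted lid, 100 (x) x 160 (y) x 130 mm high, 0.5 to 0.8 kg, loose. Origin: centre of its foot; x away from the robot (within 0.2 rad), z up. Its floor slopes up 34 degrees from the near foot edge; the far wall starts 66 mm up. Pushed on the far wall it tips about its near foot edge and falls on its near wall. Under the floor: the stamp, red ring (92 mm) and disc.
- crate_blank: closed plywood crate, slatted lid, 100 (x) x 160 (y) x 130 mm high, 0.5 to 0.8 kg, loose. Origin: centre of its foot; x away from the robot (within 0.2 rad), z up. Its floor slopes up 34 degrees from the near foot edge; the far wall starts 66 mm up. Pushed on the far wall it tips about its near foot edge and falls on its near wall. Bare underneath.
- crate_stamped_near_foot (a point): middle of the edge between the near wall and the bottom of the stamped crate (50 mm from its origin along its -x): the edge it tips about, and, once it lies on its near wall, its lower edge away from the robot
- crate_stamped_near_top (a point): middle of the edge between the near wall and the lid of the stamped crate (130 mm above the near foot edge); once it lies on its near wall, the lower edge on the robot's side
- crate_blank_near_foot (a point): middle of the edge between the near wall and the bottom of the blank crate (50 mm from its origin along its -x): the edge it tips about, and, once it lies on its near wall, its lower edge away from the robot
- crate_blank_near_top (a point): middle of the edge between the near wall and the lid of the blank crate (130 mm above the near foot edge); once it lies on its near wall, the lower edge on the robot's side
- kiln_line: kiln line: yellow tape flat on the table, 40 mm wide (its x) and 740 mm long (its y), beyond both crates (it may start just under their far side). Origin: its middle; x across it, away from the robot
- mug: bystander, loose, to be left alone: green glazed mug, 76 mm across, 85 mm high. Origin: on its underside
- glaze_jar: bystander, loose, to be left alone: blue glaze jar with a white cap, 60 mm across, 90 mm high. Origin: on its underside
- bowl: bystander, loose, to be left alone: terracotta bowl, 120 mm across, 55 mm high. Origin: on its underside
- bud_vase: bystander, loose, to be left alone: unglazed bud vase, 84 mm across, 105 mm high. Origin: on its underside
- rib: bystander, loose, to be left alone: wooden-handled spatula lying flat, about 200 mm long, handle towards its -x. Origin: on its underside
- brush: bystander, loose, to be left alone: brush lying flat, about 180 mm long, handle towards its -x. Origin: on its underside

How it is judged:
By the outcome, as a careful person would: the job done as asked, in the order asked, and still so for the second after the job is handed in, with the robot touching nothing.
It also fails if it takes over 67 s, if anything falls off the work surface, if the arm or the gripper's body presses on something with over 40 N, if the wrist force passes 120 N, or if a joint passes its speed limit or range.

## Working session

There is one attempt and no reset: what is moved stays moved. The work goes in short steps, Python scripts to look and compute and a shell command to move; the robot and the scene stay as the last step left them, time stands still between calls to the robot, and variables do not carry over. Pictures are saved under pics/ and viewed, and the job is handed in when it is done.

```bash
mkdir -p pics; cat > h.py <<'E'
from workcell import bot
import numpy as np, cv2
def snap(n,tag):
    p=bot.camera(n); cv2.imwrite(f'pics/{tag}.png',cv2.cvtColor(cv2.resize(p['frame'],None,fx=1.5,fy=1.5),cv2.COLOR_RGB2BGR)); return p
def ray(p,uv):
    R=np.array(p['R']);t=np.array(p['t']);c=-R.T@t
    d=R.T@np.array([(uv[0]-p['cx'])/p['fx'],(uv[1]-p['cy'])/p['fy'],1]);return c,d
def onz(p,uv,z=0):
    c,d=ray(p,uv);return c+d*(z-c[2])/d[2]
def tip(p,name,z=0):
    H,W=p['frame'].shape[:2]
    return [(round(r['conf'],2),(np.array(r['centre'])*[W,H]).round(1).tolist(),onz(p,np.array(r['centre'])*[W,H],z).round(3).tolist()) for r in bot.tip_of(name,p)]
def proj(p,X):
    c=np.array(p['R'])@np.array(X)+np.array(p['t']);return [p['fx']*c[0]/c[2]+p['cx'],p['fy']*c[1]/c[2]+p['cy']]
E
python3 - <<'E'
from h import *
o=bot.get_obs();print(o)
for n in('side','top'):
    p=snap(n,n+'0');c,_=ray(p,(0,0));print(n,c,p['fx'])
    for k,z in [('crate_stamped',0),('crate_blank',0),('crate_stamped_near_foot',0),('crate_stamped_near_top',.13),('crate_blank_near_foot',0),('crate_blank_near_top',.13),('kiln_line',0),('mug',0),('glaze_jar',0),('bowl',0),('bud_vase',0),('rib',0),('brush',0)]:
        print(k,tip(p,k,z))
E
```

```text
{'time': 0.0, 'q': array([7.02435361e+01, 5.01118847e+00, 1.00352135e+01, 9.50998415e+01,
       2.07144133e-03, 8.99999861e+01]), 'qd': array([ 0.01841835, -0.00980034, -0.0111599 , -0.0670796 , -0.03631863,
       -0.01691166]), 'joint_efforts': array([-3.00753141e-03, -5.20397723e+01,  4.64795494e+01,  1.66064186e-02,
       -1.05679114e-04, -1.11485843e-05]), 'ee_pos': array([0.18583537, 0.51743928, 0.24958901]), 'tcp_rot': array([ -91.565046  ,   89.92415521, -111.32149742]), 'wrist_force': array([ 0.08598643, -0.54313003, -0.17699572]), 'torque': array([ 0.04495972,  0.0492486 , -0.02914377]), 'opening': 0.08509574831318621}
side [ 0.38048037 -0.92003066  0.81846964] 378.7820207315806
crate_stamped [(0.57, [231.3, 182.3], [0.587, 0.236, 0.0]), (0.39, [255.7, 263.4], [0.572, -0.185, 0.0])]
crate_blank [(0.84, [256.4, 266.1], [0.571, -0.196, 0.0])]
crate_stamped_near_foot []
crate_stamped_near_top [(0.79, [219.2, 152.9], [0.55, 0.242, 0.13])]
crate_blank_near_foot [(0.76, [236.1, 268.6], [0.513, -0.19, 0.0])]
crate_blank_near_top [(0.57, [239.9, 234.8], [0.527, -0.192, 0.13])]
ki
[... 801 characters left out ...]
d_near_top [(0.8, [165.6, 212.8], [0.536, 0.239, 0.13]), (0.16, [259.2, 150.3], [0.705, -0.012, 0.13])]
crate_blank_near_foot [(0.75, [320.0, 221.0], [0.518, -0.197, 0.0])]
crate_blank_near_top [(0.55, [329.5, 218.5], [0.518, -0.199, 0.13])]
kiln_line [(0.7, [254.4, 146.5], [0.748, -0.001, 0.0])]
mug [(0.75, [251.0, 188.5], [0.618, 0.011, 0.0])]
glaze_jar [(0.75, [248.4, 236.5], [0.473, 0.019, 0.0])]
bowl [(0.56, [104.7, 184.4], [0.633, 0.454, 0.0])]
bud_vase [(0.56, [402.5, 192.9], [0.602, -0.45, 0.0]), (0.44, [322.2, 202.3], [0.575, -0.205, 0.0]), (0.24, [175.9, 214.7], [0.54, 0.237, 0.0])]
rib [(0.73, [115.7, 255.5], [0.419, 0.414, 0.0])]
brush [(0.7, [395.9, 246.4], [0.44, -0.422, 0.0])]
```

View pics/side0.png

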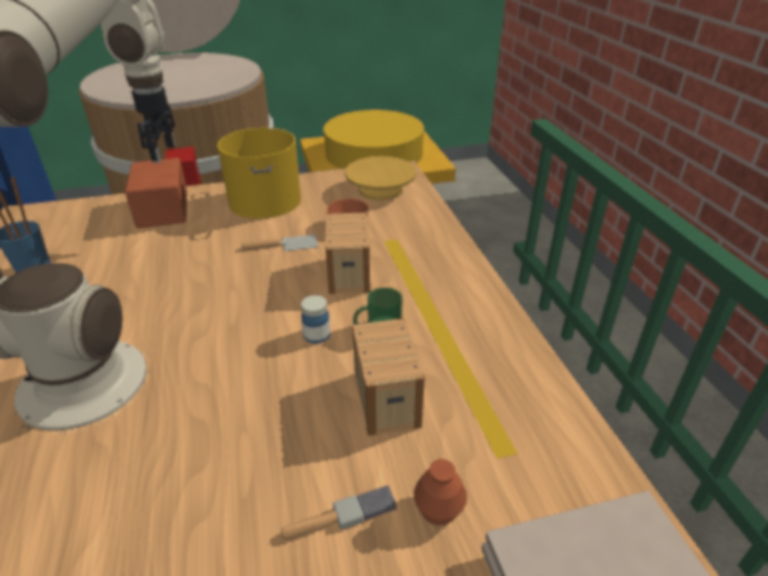

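View pics/top0.png

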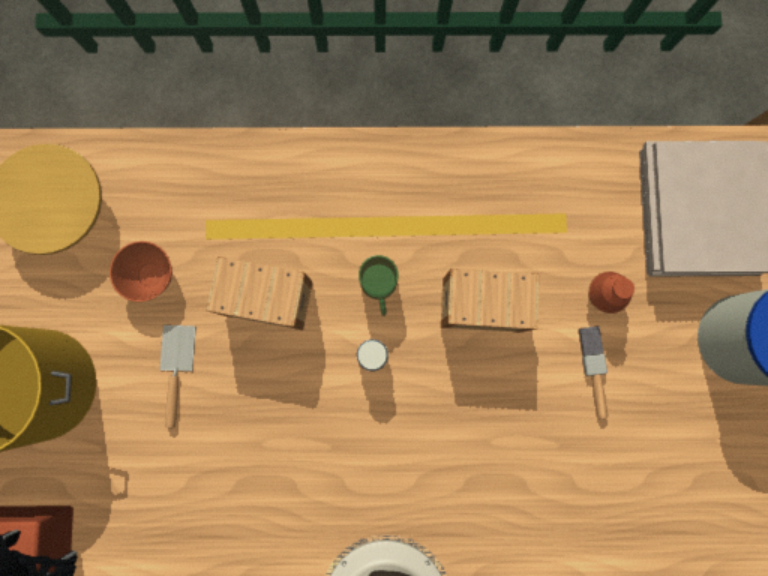

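```bash
cat >> h.py <<'E'
from scipy.spatial.transform import Rotation as Ro
def cur():
    o=bot.get_obs(); return Ro.from_euler('xyz',o['tcp_rot'],degrees=True),np.array(o['ee_pos']),o
def target(yaw,tilt=0):
    # tool x down (tilted: tips forward by tilt), tool y = crate y dir (sign as needed)
    y=np.array([-np.sin(np.radians(yaw)),np.cos(np.radians(yaw)),0]);f=np.array([np.cos(np.radians(yaw)),np.sin(np.radians(yaw)),0])
    x=-np.array([0,0,1])*np.cos(np.radians(tilt))+f*np.sin(np.radians(tilt))
    a=Ro.from_matrix(np.c_[x,y,np.cross(x,y)]); b=Ro.from_matrix(np.c_[x,-y,np.cross(x,-y)])
    return a,b
def row(R0,p0,Rt,pt):
    return np.r_[(R0.inv()*Rt).as_rotvec(degrees=True).round(1),R0.inv().apply(np.array(pt)-p0).round(4)].tolist()
E
python3 - <<'E'
from h import *
p=bot.camera('top')
for nm,L in [('L',[(217,257),(307,270),(299,327),(208,311)]),('R',[(452,268),(538,271),(539,329),(446,327)])]:
    P=np.array([onz(p,(a/1.5,b/1.5),.13)[:2] for a,b in L]);print(nm,P.round(3).tolist(),P.mean(0).round(3),[np.linalg.norm(P[i]-P[(i+1)%4]).round(3) for i in range(4)])
    for i,j in((1,0),(2,3)): 
        d=P[j]-P[i];print('yaw',np.degrees(np.arctan2(-d[0],d[1])).round(1))
    c,_=cv2.minAreaRect(P.astype(np.float32)*1000)[:2],0
hsv=cv2.cvtColor(p['frame'],cv2.COLOR_RGB2HSV);m=cv2.inRange(hsv,(20,150,100),(32,255,255));m[:135]=0;m[165:]=0;m[:,:130]=0;m[:,390:]=0
ys,xs=np.nonzero(m);r=cv2.minAreaRect(np.c_[xs,ys].astype(np.float32));B=cv2.boxPoints(r);print('tape',[onz(p,b)[:2].round(3).tolist() for b in B],onz(p,r[0]))
R,q,_=cur();print(R.as_matrix().round(2))
E
```

```text
L [[0.649, 0.298], [0.624, 0.135], [0.522, 0.149], [0.551, 0.311]] [0.587 0.223] [np.float64(0.164), np.float64(0.103), np.float64(0.165), np.float64(0.098)]
yaw -8.6
yaw -10.3
R [[0.626, -0.126], [0.62, -0.281], [0.516, -0.279], [0.52, -0.113]] [ 0.571 -0.2  ] [np.float64(0.155), np.float64(0.105), np.float64(0.166), np.float64(0.107)]
yaw -2.3
yaw -1.6
tape [[0.751, 0.36], [0.761, -0.379], [0.72, -0.378], [0.71, 0.359]] [ 0.73538259 -0.00835511  0.        ]
[[ 0.    0.34  0.94]
 [ 0.    0.94 -0.34]
 [-1.    0.    0.  ]]
```

```bash
python3 - <<'E'
from h import *
R,p,o=cur();a,b=target(-9);print(row(R,p,a,(.680,.212,.24)))
E
```

```text
[-10.8, 0.0, -0.0, 0.0103, -0.1207, 0.5683]
```

```bash
python3 -m handwheel '[[-2,0,0,0.002,-0.02,0.05,0],[-4,0,0,0.004,-0.03,0.10,0],[-6,0,0,0.006,-0.045,0.15,0],[-8,0,0,0.01,-0.06,0.21,0],[-10.8,0,0,0.01,-0.07,0.27,0],[-10.8,0,0,0.01,-0.085,0.33,0],[-10.8,0,0,0.01,-0.095,0.39,0],[-10.8,0,0,0.01,-0.105,0.45,0],[-10.8,0,0,0.01,-0.115,0.51,0],[-10.8,0,0,0.01,-0.12,0.55,0],[-10.8,0,0,0.01,-0.12,0.568,0],[-10.8,0,0,0.01,-0.12,0.568,0],[-10.8,0,0,0.01,-0.12,0.568,0]]'; python3 - <<'E'
from h import *
R,p,o=cur();print(R.as_matrix().round(2));a,b=target(-9);print(row(R,p,a,(.680,.212,.12)))
p=snap('side','s1');p=snap('top','t1')
E
```

```text
time: 3.08
ee_pos: [0.6793, 0.2131, 0.2403]
tcp_rot: [176.6, 90.0, 167.7]
wrist_force: [-0.6, 0.1, 0.7]
opening: 0.0423
[[-0.    0.16  0.99]
 [ 0.    0.99 -0.16]
 [-1.    0.   -0.  ]]
[0.1, -0.0, -0.0, 0.1203, -0.001, 0.0009]
```

View pics/s1.png

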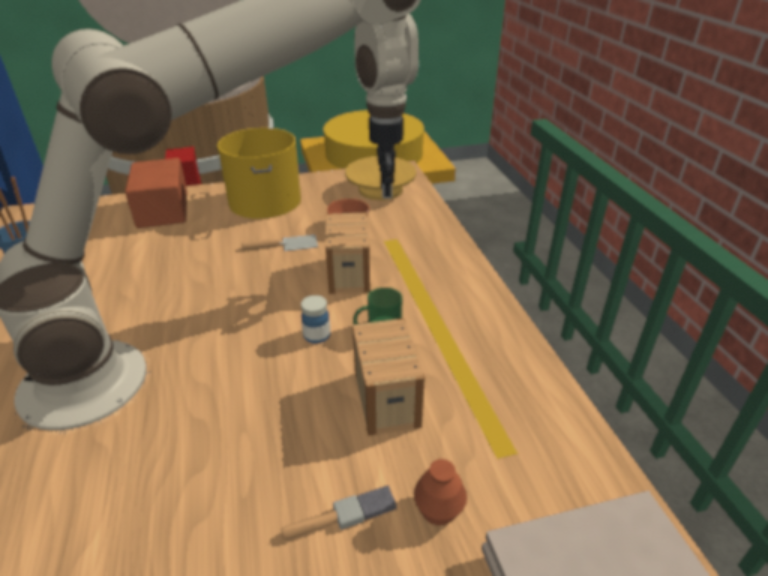

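```bash
python3 -m handwheel '[[0,0,0,0.03,0,0,0],[0,0,0,0.07,0,0,0],[0,0,0,0.105,0,0,0],[0,0,0,0.12,0,0,0],[0,0,0,0.12,0,0,0],[0,0,0,0.12,0,-0.008,0],[0,0,0,0.12,0,-0.015,0],[0,0,0,0.12,0,-0.02,0],[0,0,0,0.12,0,-0.02,0]]'; python3 - <<'E'
from h import *
p=snap('side','s2')
E
```

```text
time: 4.3
ee_pos: [0.6599, 0.216, 0.1209]
tcp_rot: [26.6, 90.0, 17.6]
wrist_force: [-0.1, -1.0, 0.3]
opening: 0.0427
```

View pics/s2.png

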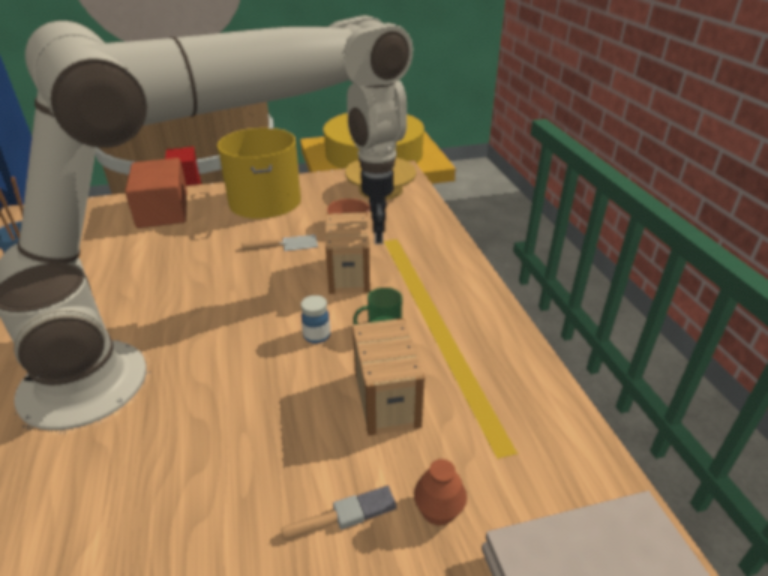

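```bash
python3 -m handwheel '[[0,0,0,0,0,-0.006,0],[0,0,0,0,0,-0.011,0],[0,0,0,0,0,-0.014,0],[0,0,0,-0.004,0,-0.018,0],[0,0,0,-0.008,0,-0.023,0],[0,0,0,-0.012,0,-0.028,0],[0,0,0,-0.016,0,-0.033,0],[0,0,0,-0.016,0,-0.033,0]]'; python3 - <<'E'
from h import *
p=snap('side','s3')
E
```

```text
time: 5.35
ee_pos: [0.6271, 0.221, 0.1366]
tcp_rot: [-91.0, 90.0, -99.9]
wrist_force: [2.5, -0.2, 0.5]
opening: 0.0424
```

View pics/s3.png

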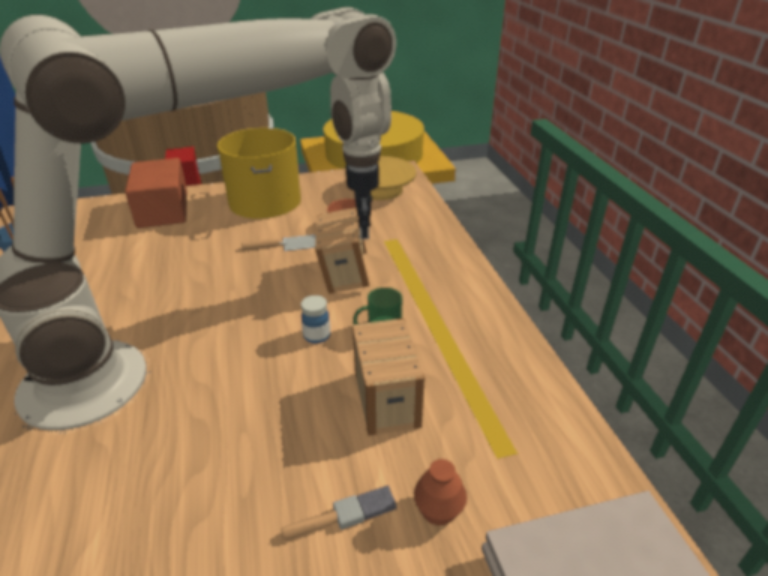

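The far crate is tilting (about 12°, pivoting on its near foot). I'll continue the arc past balance.

```bash
python3 -m handwheel '[[0,0,0,-0.004,0,-0.006,0],[0,0,0,-0.007,0,-0.012,0],[0,0,0,-0.010,0,-0.018,0],[0,0,0,-0.013,0,-0.024,0],[0,0,0,-0.015,0,-0.030,0],[0,0,0,-0.017,0,-0.035,0],[0,0,0,-0.019,0,-0.040,0],[0,0,0,-0.020,0,-0.045,0],[0,0,0,-0.021,0,-0.049,0],[0,0,0,-0.021,0,-0.049,0]]'; python3 - <<'E'
from h import *
p=snap('side','s4')
E
```

```text
time: 6.65
ee_pos: [0.579, 0.2286, 0.1574]
tcp_rot: [21.8, 90.0, 12.8]
wrist_force: [0.5, -0.3, 0.1]
opening: 0.0426
```

View pics/s4.png

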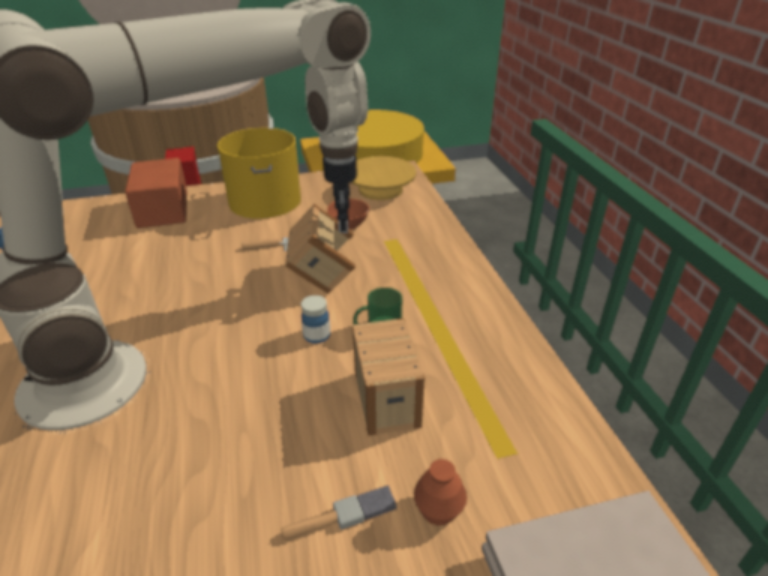

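```bash
python3 -m handwheel '[[0,0,0,0,0,-0.003,0],[0,0,0,0,0,-0.006,0],[0,0,0,0,0,-0.010,0],[0,0,0,0,0,-0.010,0]]'; python3 - <<'E'
from h import *
p=snap('side','s5');p=snap('top','t5')
E
```

```text
time: 7.2
ee_pos: [0.569, 0.2302, 0.1574]
tcp_rot: [37.5, 90.0, 28.5]
wrist_force: [-0.8, 0.1, -0.7]
opening: 0.0428
```

View pics/s5.png

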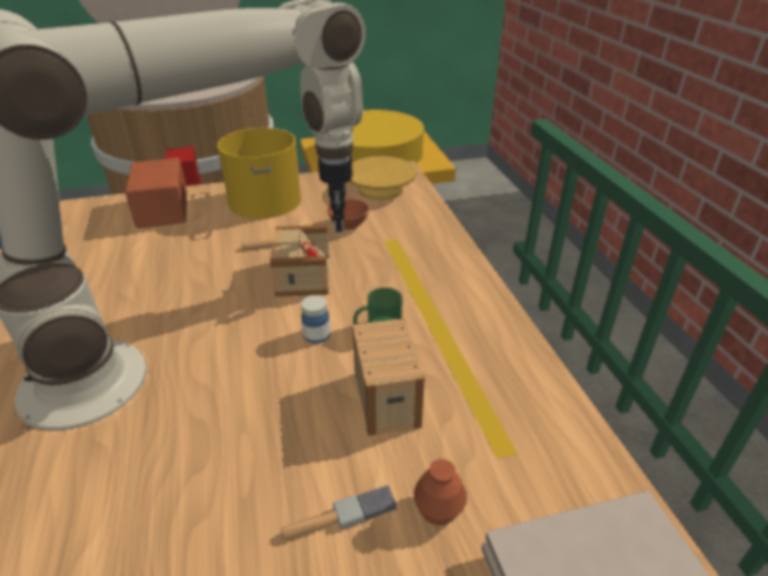

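View pics/t5.png

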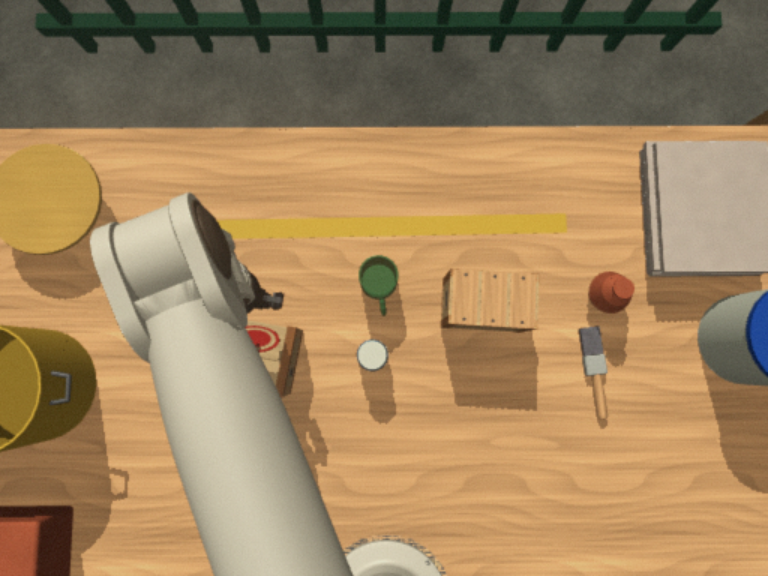

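```bash
python3 - <<'E'
from h import *
R,p,o=cur();a,b=target(-2);print(row(R,p,a,(.664,-.202,.24)))
E
```

```text
[-7.0, 0.0, -0.0, -0.0827, -0.4122, 0.1608]
```

```bash
python3 -m handwheel '[[0,0,0,-0.05,0,0,0],[0,0,0,-0.083,-0.02,0.02,0],[-2,0,0,-0.083,-0.07,0.045,0],[-4,0,0,-0.083,-0.12,0.07,0],[-7,0,0,-0.083,-0.17,0.09,0],[-7,0,0,-0.083,-0.22,0.11,0],[-7,0,0,-0.083,-0.27,0.13,0],[-7,0,0,-0.083,-0.32,0.145,0],[-7,0,0,-0.083,-0.37,0.161,0],[-7,0,0,-0.083,-0.412,0.161,0],[-7,0,0,-0.083,-0.412,0.161,0],[-7,0,0,-0.083,-0.412,0.161,0]]'; python3 - <<'E'
from h import *
R,p,o=cur();a,b=target(-2);print(row(R,p,a,(.664,-.202,.12)))
p=bot.camera('top')
print('foot',tip(p,'crate_stamped_near_foot',0),'top',tip(p,'crate_stamped_near_top',0))
p=snap('top','t6')
E
```

```text
time: 8.8
ee_pos: [0.6642, -0.2018, 0.2402]
tcp_rot: [113.6, 90.0, 111.6]
wrist_force: [-0.4, 0.2, 0.2]
opening: 0.0426
[0.0, -0.0, -0.0, 0.1202, -0.0003, -0.0002]
foot [(0.58, [173.4, 218.1], [0.529, 0.244, 0.0]), (0.58, [403.9, 194.9], [0.596, -0.454, 0.0])] top []
```

View pics/t6.png

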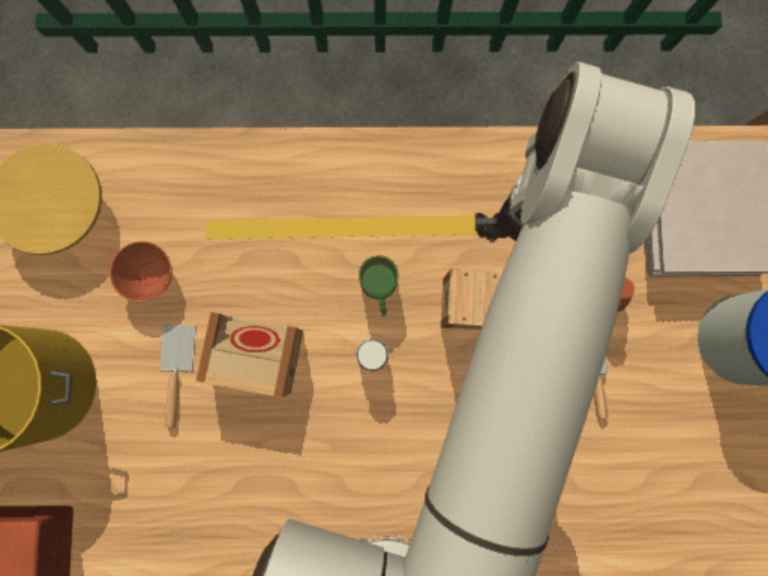

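```bash
python3 -m handwheel '[[0,0,0,0.04,0,0,0],[0,0,0,0.085,0,0,0],[0,0,0,0.12,0,0,0],[0,0,0,0.12,0,-0.01,0],[0,0,0,0.12,0,-0.02,0],[0,0,0,0.12,0,-0.027,0],[0,0,0,0.12,0,-0.031,0],[0,0,0,0.12,0,-0.034,0],[0,0,0,0.116,0,-0.038,0],[0,0,0,0.112,0,-0.043,0],[0,0,0,0.108,0,-0.048,0],[0,0,0,0.104,0,-0.053,0],[0,0,0,0.104,0,-0.053,0]]'; python3 - <<'E'
from h import *
p=snap('side','s7')
E
```

```text
time: 10.62
ee_pos: [0.611, -0.2002, 0.1368]
tcp_rot: [-24.4, 90.0, -26.3]
wrist_force: [4.5, 1.1, 3.6]
opening: 0.0431
```

View pics/s7.png

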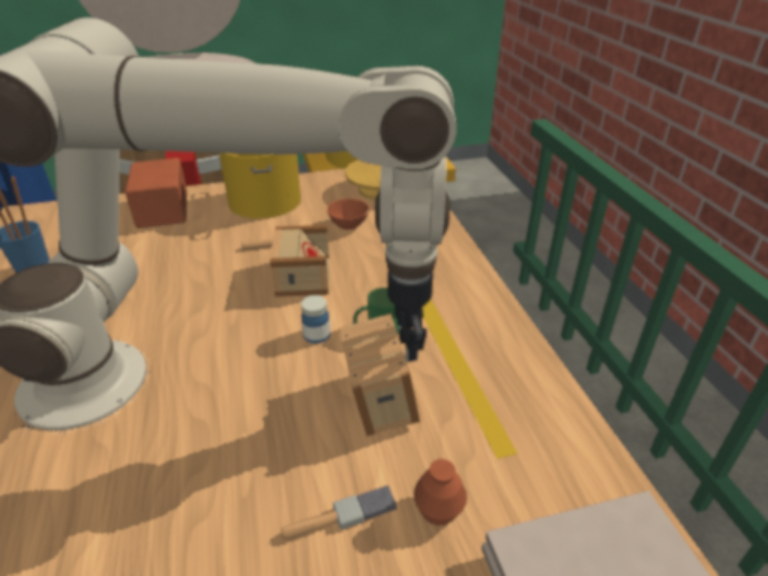

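The right crate is tilting too, about 12°, with its near foot still at about (368,430).

```bash
python3 -m handwheel '[[0,0,0,-0.004,0,-0.006,0],[0,0,0,-0.007,0,-0.012,0],[0,0,0,-0.010,0,-0.018,0],[0,0,0,-0.013,0,-0.024,0],[0,0,0,-0.015,0,-0.030,0],[0,0,0,-0.017,0,-0.035,0],[0,0,0,-0.019,0,-0.040,0],[0,0,0,-0.020,0,-0.045,0],[0,0,0,-0.021,0,-0.049,0],[0,0,0,-0.021,0,-0.053,0],[0,0,0,-0.021,0,-0.056,0],[0,0,0,-0.021,0,-0.059,0],[0,0,0,-0.021,0,-0.059,0]]'; python3 - <<'E'
from h import *
p=snap('side','s8')
E
```

```text
time: 12.3
ee_pos: [0.5521, -0.1981, 0.1573]
tcp_rot: [-7.3, 90.0, -9.3]
wrist_force: [-0.7, -0.0, -0.3]
opening: 0.0423
```

View pics/s8.png

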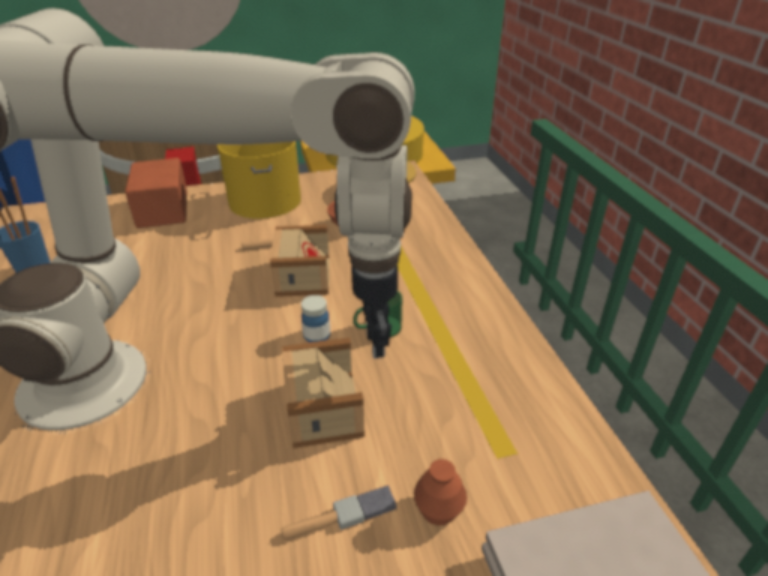

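```bash
python3 - <<'E'
from h import *
R,p,o=cur();a,b=target(-9.5,15);print(row(R,p,a,(.33,.265,.24)));R1=R*Ro.from_rotvec([0,0,0])
E
```

```text
[7.5, -15.0, -1.0, -0.0827, 0.4552, -0.2379]
```

```bash
python3 -m handwheel '[[0,0,0,-0.05,0,0,-0.4],[0,0,0,-0.083,0.02,-0.01,-1],[2,-4,0,-0.083,0.07,-0.035,-1],[4,-8,0,-0.083,0.12,-0.06,-1],[6,-12,-1,-0.083,0.17,-0.09,-1],[7.5,-15,-1,-0.083,0.22,-0.12,-1],[7.5,-15,-1,-0.083,0.27,-0.145,-1],[7.5,-15,-1,-0.083,0.32,-0.17,-1],[7.5,-15,-1,-0.083,0.37,-0.195,-1],[7.5,-15,-1,-0.083,0.42,-0.22,-1],[7.5,-15,-1,-0.083,0.455,-0.238,-1],[7.5,-15,-1,-0.083,0.455,-0.238,-1],[7.5,-15,-1,-0.083,0.455,-0.238,-1],[7.5,-15,-1,-0.083,0.455,-0.238,-1]]'; python3 - <<'E'
from h import *
for n in('top','side'):
    p=snap(n,n[0]+'9')
    for k in('crate_stamped_near_foot','crate_stamped_near_top','crate_blank_near_foot','crate_blank_near_top'):print(n,k,tip(p,k,0))
E
```

```text
time: 14.1
ee_pos: [0.3304, 0.2639, 0.2404]
tcp_rot: [0.0, 75.0, -9.6]
wrist_force: [0.0, 0.9, -0.0]
opening: 0.0854
top crate_stamped_near_foot [(0.58, [174.5, 214.0], [0.542, 0.241, 0.0])]
top crate_stamped_near_top []
top crate_blank_near_foot [(0.74, [103.8, 176.2], [0.658, 0.458, 0.0]), (0.61, [321.5, 222.1], [0.515, -0.201, 0.0])]
top crate_blank_near_top [(0.4, [102.7, 182.7], [0.638, 0.46, 0.0])]
side crate_stamped_near_foot [(0.72, [219.2, 182.5], [0.543, 0.246, 0.0])]
side crate_stamped_near_top []
side crate_blank_near_foot [(0.96, [233.4, 264.9], [0.508, -0.174, -0.0]), (0.33, [289.3, 213.9], [0.738, 0.003, 0.0])]
side crate_blank_near_top []
```

View pics/t9.png

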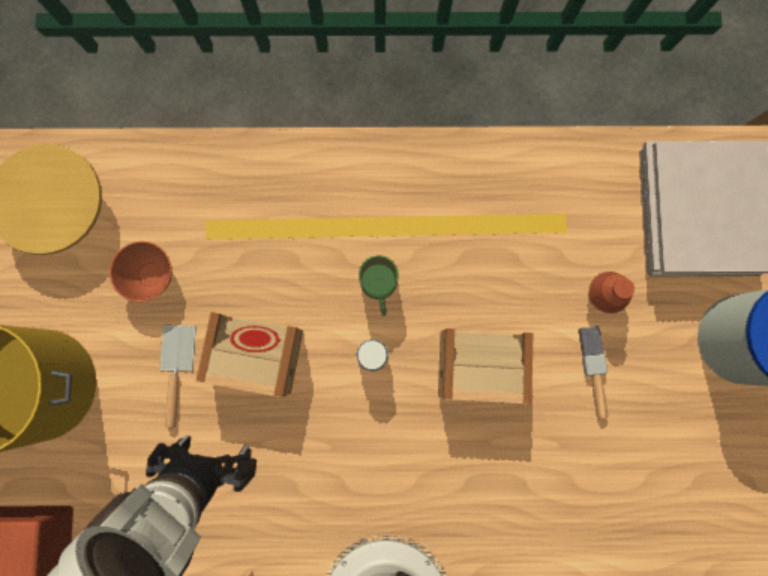

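View pics/s9.png

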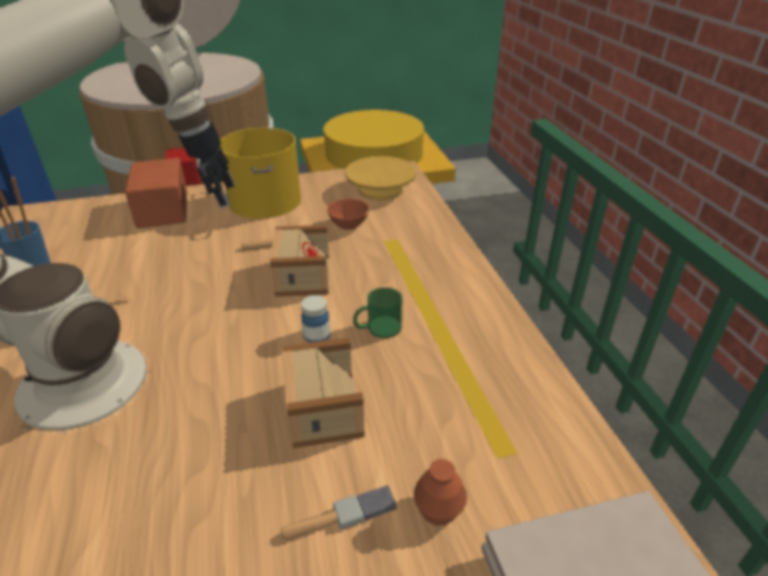

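```bash
python3 - <<'E'
from h import *
p=bot.camera('top')
P=np.array([onz(p,(a/1.5,b/1.5),.1)[:2] for a,b in [(213,313),(301,328),(284,395),(197,380)]]);print(P.round(3).tolist(),[np.linalg.norm(P[i]-P[(i+1)%4]).round(3) for i in range(4)])
for i,j in((1,0),(2,3)):
    d=P[j]-P[i];print(np.degrees(np.arctan2(-d[0],d[1])))
print('foot mid',(P[0]+P[1])/2,'top mid',(P[2]+P[3])/2)
R,q,o=cur();a,b=target(-9.5,15);print(row(R,q,a,(.355,.258,.065)))
E
```

```text
[[0.55, 0.311], [0.522, 0.149], [0.401, 0.179], [0.429, 0.336]] [np.float64(0.164), np.float64(0.124), np.float64(0.16), np.float64(0.124)]
-10.023115298118665
-10.054988173619446
foot mid [0.53596717 0.23001336] top mid [0.41481952 0.25766187]
[-0.0, 0.0, 0.0, 0.176, -0.0025, -0.0205]
```

```bash
python3 -m handwheel '[[0,0,0,0.04,0,0,-1],[0,0,0,0.09,0,-0.01,-1],[0,0,0,0.14,0,-0.02,-1],[0,0,0,0.17,-0.003,-0.02,-1],[0,0,0,0.176,-0.003,-0.02,-1],[0,0,0,0.176,-0.003,-0.02,-1],[0,0,0,0.176,-0.003,-0.02,-1]]'; python3 - <<'E'
from h import *
p=snap('side','s10');snap('top','t10')
R,q,o=cur();a,b=target(-10,15);print(row(R,q,a,(.394,.251,.065)))
for x,y,w in ((.42,.247,-9),(.45,.245,-7),(.48,.243,-5),(.51,.241,-3),(.54,.24,-1),(.56,.24,.7)): print(row(R,q,target(w,15)[0],(x,y,.065)))
E
```

```text
time: 15.52
ee_pos: [0.3559, 0.2582, 0.0668]
tcp_rot: [0.3, 74.9, -9.2]
wrist_force: [-0.4, -0.8, 0.3]
opening: 0.0859
[0.5, 0.1, -0.2, 0.0115, -0.0007, 0.0372]
[-0.5, 0.1, 0.1, 0.0184, -0.0003, 0.0625]
[-2.4, 0.1, 0.6, 0.0262, 0.0026, 0.0914]
[-4.4, 0.1, 1.1, 0.034, 0.0056, 0.1203]
[-6.3, 0.1, 1.6, 0.0418, 0.0086, 0.1492]
[-8.2, 0.1, 2.1, 0.0495, 0.0125, 0.1779]
[-9.9, 0.1, 2.6, 0.0547, 0.0158, 0.197]
```

View pics/s10.png

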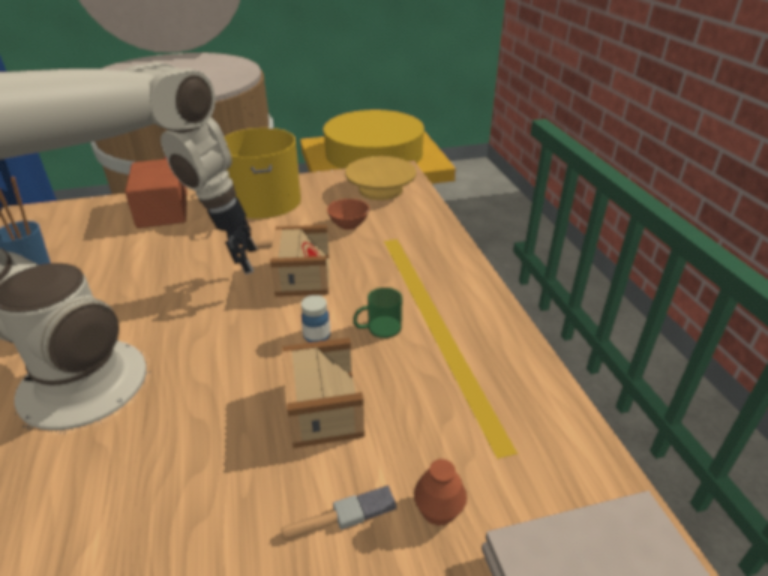

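View pics/t10.png

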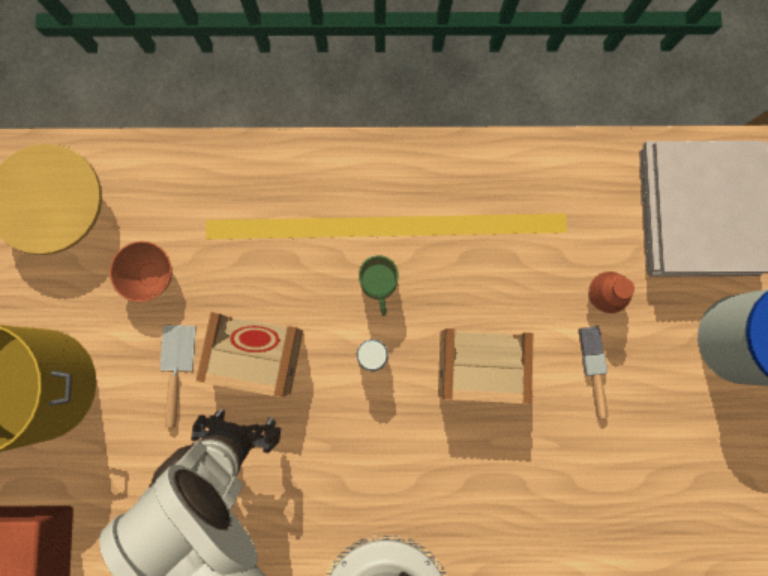

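```bash
python3 -m handwheel '[[0.3,0,0,0.003,0,0.010,-1],[0.5,0,0,0.006,-0.0005,0.02,-1],[0.5,0,0,0.008,-0.0005,0.026,-1],[0.5,0,0,0.0095,-0.0005,0.031,-1],[0.5,0,0,0.011,-0.0005,0.036,-1],[0.5,0,0,0.0123,-0.0005,0.041,-1],[0.3,0,0,0.0137,-0.0004,0.046,-1],[0,0,0,0.015,-0.0003,0.051,-1],[-0.2,0,0,0.0165,-0.0003,0.056,-1],[-0.5,0,0.1,0.0178,-0.0002,0.061,-1],[-0.9,0,0.2,0.0192,0,0.066,-1],[-1.2,0,0.3,0.0205,0.0005,0.071,-1],[-1.6,0,0.4,0.022,0.001,0.076,-1],[-1.6,0,0.4,0.022,0.001,0.076,-1]]'; python3 - <<'E'
from h import *
p=snap('side','s11');snap('top','t11')
R,q,o=cur()
for x,y,w in ((.43,.246,-8),(.45,.245,-6.5),(.48,.243,-4),(.51,.241,-1.5),(.53,.24,.7)): print(row(R,q,target(w,15)[0],(x,y,.065)))
E
```

```text
time: 17.38
ee_pos: [0.4337, 0.2454, 0.0636]
tcp_rot: [-0.1, 75.0, -8.0]
wrist_force: [-0.6, 0.1, 1.2]
opening: 0.0855
[0.1, 0.0, -0.0, -0.0023, 0.0001, -0.0032]
[-1.3, 0.0, 0.4, 0.0028, 0.0018, 0.0161]
[-3.7, 0.0, 1.0, 0.0106, 0.004, 0.0451]
[-6.1, 0.0, 1.7, 0.0184, 0.0061, 0.074]
[-8.3, 0.0, 2.3, 0.0236, 0.0078, 0.0933]
```

View pics/t11.png

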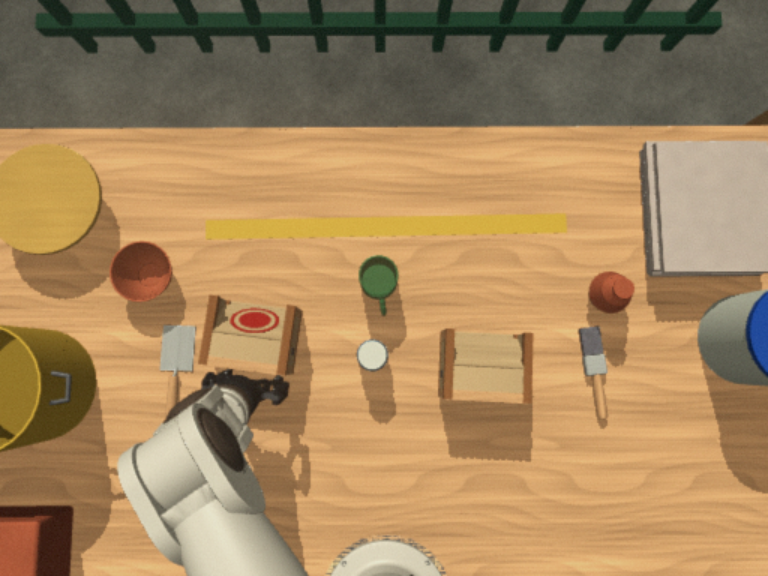

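View pics/s11.png

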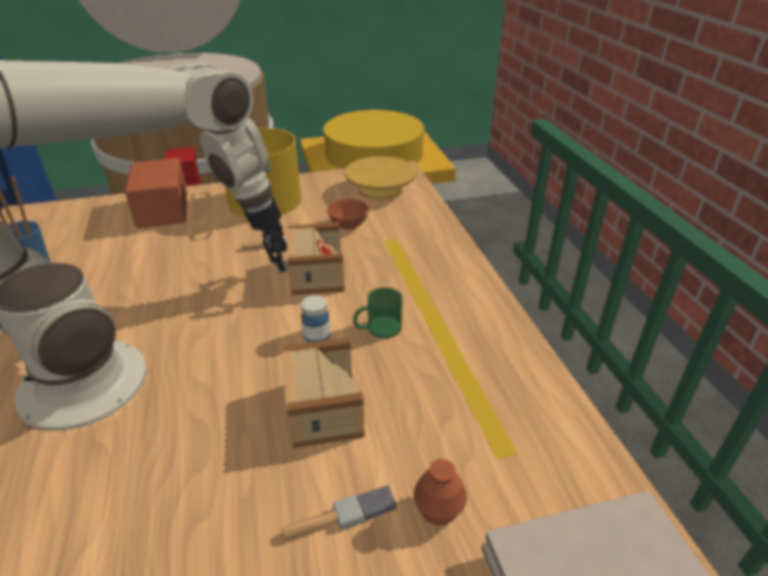

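```bash
python3 -m handwheel '[[-0.4,0,0.1,0.001,0.0005,0.005,-1],[-0.8,0,0.2,0.0017,0.001,0.01,-1],[-1.3,0,0.4,0.0028,0.0018,0.016,-1],[-1.8,0,0.5,0.0044,0.0022,0.022,-1],[-2.3,0,0.6,0.006,0.0027,0.028,-1],[-2.8,0,0.8,0.0077,0.003,0.034,-1],[-3.3,0,0.9,0.0093,0.0036,0.04,-1],[-3.8,0,1,0.011,0.004,0.046,-1],[-4.3,0,1.2,0.0125,0.0045,0.052,-1],[-4.8,0,1.3,0.014,0.005,0.058,-1],[-5.3,0,1.5,0.016,0.0055,0.064,-1],[-5.8,0,1.6,0.0175,0.006,0.07,-1],[-6.4,0,1.8,0.019,0.0065,0.076,-1],[-7,0,2,0.0205,0.007,0.082,-1],[-7.6,0,2.1,0.022,0.0074,0.088,-1],[-8.3,0,2.3,0.0236,0.0078,0.093,-1],[-8.3,0,2.3,0.0236,0.0078,0.093,-1]]'; python3 - <<'E'
from h import *
p=snap('side','s12');p=snap('top','t12')
R,q,o=cur()
print(tip(p,'crate_stamped_near_foot'))
for x in (.56,.58,.6,.62): print(row(R,q,target(.7,15)[0],(x,.24,.065)))
E
```

```text
time: 19.6
ee_pos: [0.5304, 0.2399, 0.0651]
tcp_rot: [0.2, 74.9, 0.9]
wrist_force: [-0.0, -0.5, -0.5]
opening: 0.0851
[(0.62, [170.1, 173.0], [0.667, 0.257, 0.0]), (0.23, [165.4, 169.9], [0.677, 0.271, 0.0])]
[0.0, 0.1, -0.1, 0.0081, -0.0005, 0.0286]
[0.0, 0.1, -0.1, 0.0133, -0.0008, 0.0479]
[0.0, 0.1, -0.1, 0.0185, -0.001, 0.0673]
[0.0, 0.1, -0.1, 0.0237, -0.0013, 0.0866]
```

View pics/t12.png

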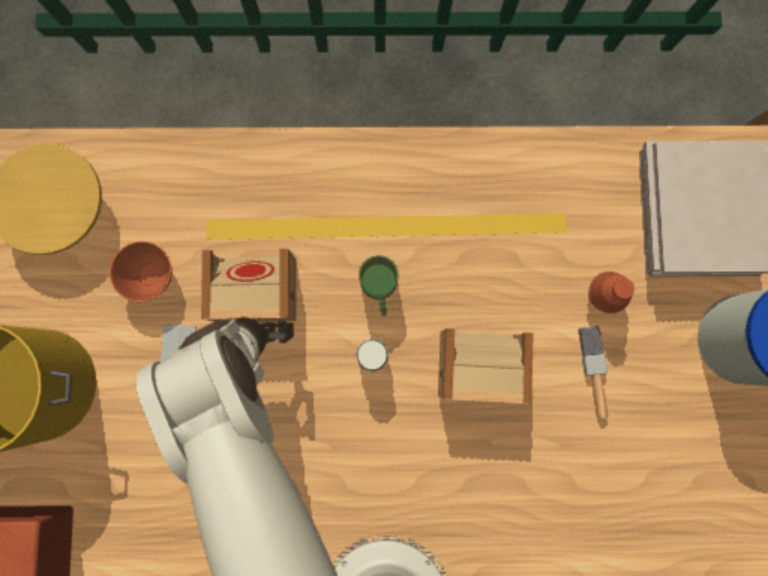

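```bash
python3 - <<'E'
from h import *
p=bot.camera('top')
for c in [(203,250),(210,250),(281,249),(289,249)]: print(onz(p,(c[0]/1.5,c[1]/1.5),.1).round(3))
for c in [(294,267),(296,310)]: print('right side, floor?',onz(p,(c[0]/1.5,c[1]/1.5),0).round(3))
a=p['frame'][150:220,125:205];cv2.imwrite('pics/z12.png',cv2.cvtColor(cv2.resize(a,None,fx=8,fy=8,interpolation=cv2.INTER_CUBIC),cv2.COLOR_RGB2BGR))
E
```

```text
[0.668 0.332 0.1  ]
[0.668 0.319 0.1  ]
[0.669 0.188 0.1  ]
[0.669 0.173 0.1  ]
right side, floor? [0.651 0.178 0.   ]
right side, floor? [0.564 0.173 0.   ]
```

View pics/z12.png

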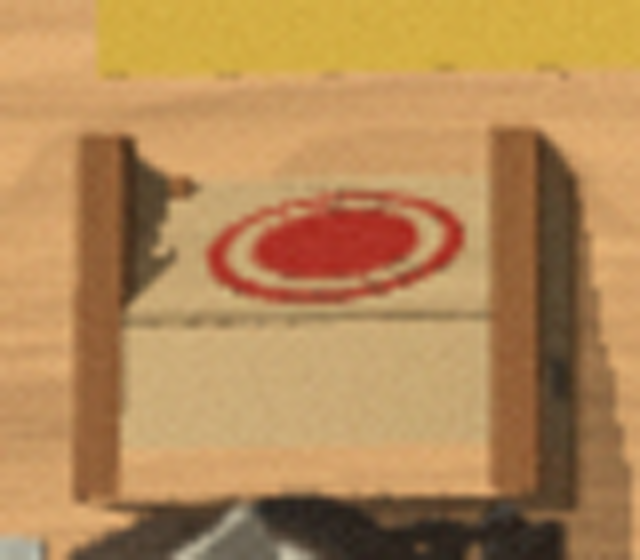

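View pics/s12.png

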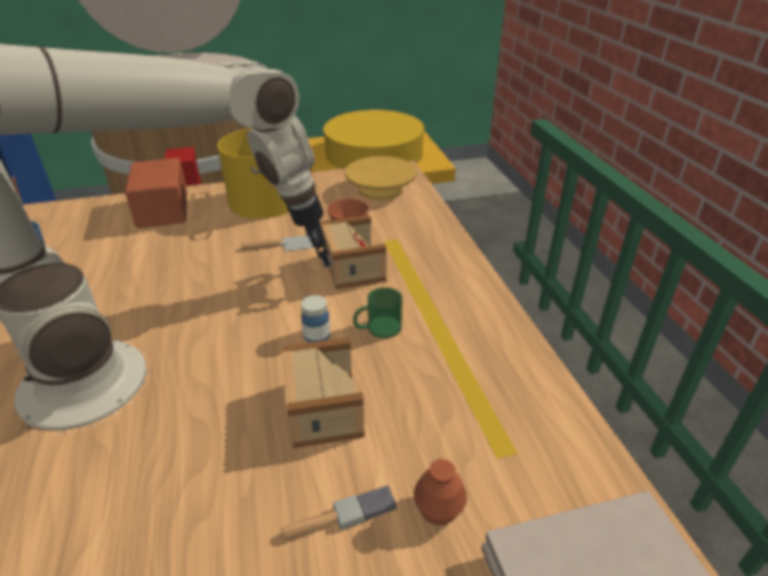

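```bash
python3 -m handwheel '[[0,0,0,0.0014,0,0.005,-1],[0,0,0,0.0028,0,0.01,-1],[0,0,0,0.004,0,0.015,-1],[0,0,0,0.0055,0,0.02,-1],[0,0,0,0.007,0,0.025,-1],[0,0,0,0.008,0,0.03,-1],[0,0,0,0.0095,0,0.035,-1],[0,0,0,0.011,0,0.04,-1],[0,0,0,0.0125,0,0.045,-1],[0,0,0,0.0137,0,0.05,-1],[0,0,0,0.0137,0,0.05,-1],[0,0,0,0.0137,0,0.05,-1]]'; python3 - <<'E'
from h import *
p=snap('side','s13');print(tip(p,'crate_stamped_near_foot'));p=snap('top','t13');print(tip(p,'crate_stamped_near_foot'))
a=p['frame'][130:210,125:205];cv2.imwrite('pics/z13.png',cv2.cvtColor(cv2.resize(a,None,fx=7,fy=7,interpolation=cv2.INTER_CUBIC),cv2.COLOR_RGB2BGR))
E
```

```text
time: 21.3
ee_pos: [0.5816, 0.2408, 0.0647]
tcp_rot: [0.1, 75.0, 0.9]
wrist_force: [-0.4, 1.1, 0.6]
opening: 0.0851
[(0.56, [266.1, 173.9], [0.729, 0.257, 0.0])]
[(0.88, [169.5, 158.2], [0.713, 0.259, 0.0])]
```

View pics/z13.png

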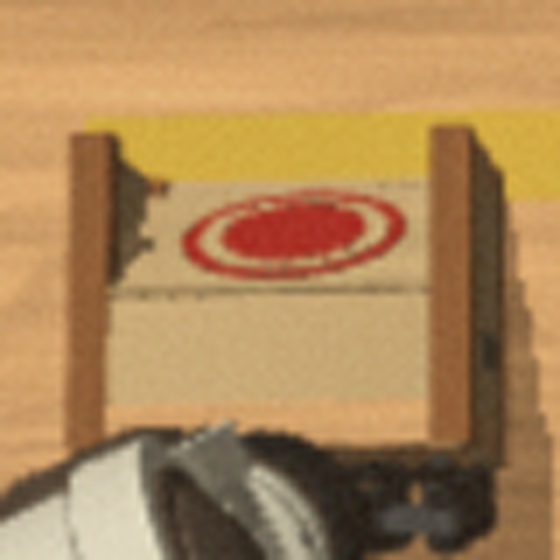

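```bash
python3 -m handwheel '[[0,0,0,0.0011,0,0.004,-1],[0,0,0,0.0022,0,0.008,-1],[0,0,0,0.0034,0,0.0125,-1],[0,0,0,0.0034,0,0.0125,-1],[0,0,0,0.0034,0,0.0125,-1],[0,0,0,0.001,0,0,-1],[0,0,0,-0.005,0,-0.03,-1],[0,0,0,-0.03,0,-0.07,-1],[0,0,0,-0.08,0,-0.09,-1],[0,0,0,-0.13,0,-0.1,-1],[0,0,0,-0.15,0,-0.13,-1],[0,0,0,-0.15,0,-0.18,-1],[0,0,0,-0.15,0,-0.24,-1],[0,0,0,-0.15,0,-0.24,-1],[0,0,0,-0.15,0,-0.24,-1]]'; python3 - <<'E'
from h import *
p=snap('side','s14');print(tip(p,'crate_stamped_near_foot'));p=snap('top','t14');print(tip(p,'crate_stamped_near_foot'))
a=p['frame'][130:210,125:205];cv2.imwrite('pics/z14.png',cv2.cvtColor(cv2.resize(a,None,fx=7,fy=7,interpolation=cv2.INTER_CUBIC),cv2.COLOR_RGB2BGR))
for k in('mug','glaze_jar','bowl','bud_vase','rib','brush','crate_blank_near_foot'):print(k,tip(p,k)[:1])
E
```

```text
time: 23.38
ee_pos: [0.311, 0.2373, 0.1477]
tcp_rot: [0.3, 74.9, 1.1]
wrist_force: [0.1, 0.3, -0.1]
opening: 0.0855
[(0.73, [267.8, 171.7], [0.74, 0.27, 0.0])]
[(0.82, [170.4, 152.3], [0.731, 0.257, 0.0]), (0.68, [118.5, 253.5], [0.425, 0.406, 0.0])]
mug [(0.93, [254.1, 189.3], [0.615, 0.001, 0.0])]
glaze_jar [(0.7, [248.2, 235.6], [0.476, 0.02, 0.0])]
bowl [(0.86, [102.6, 181.7], [0.641, 0.461, 0.0])]
bud_vase [(0.75, [403.8, 193.8], [0.599, -0.454, 0.0])]
rib [(0.8, [115.8, 252.5], [0.428, 0.414, 0.0])]
brush [(0.64, [396.9, 246.8], [0.439, -0.425, 0.0])]
crate_blank_near_foot [(0.77, [320.4, 223.3], [0.511, -0.198, 0.0])]
```

View pics/z14.png

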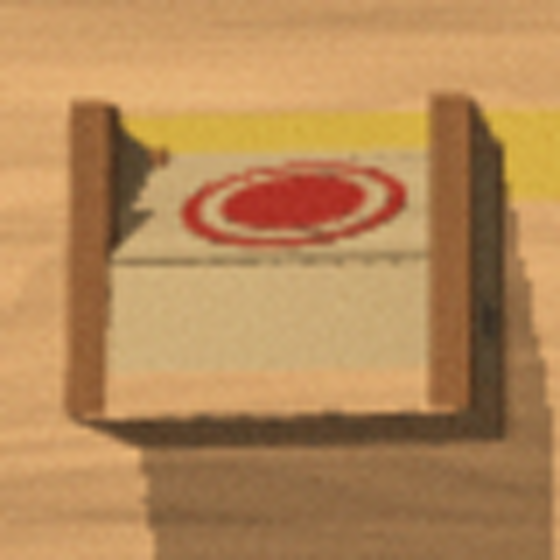

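View pics/s14.png

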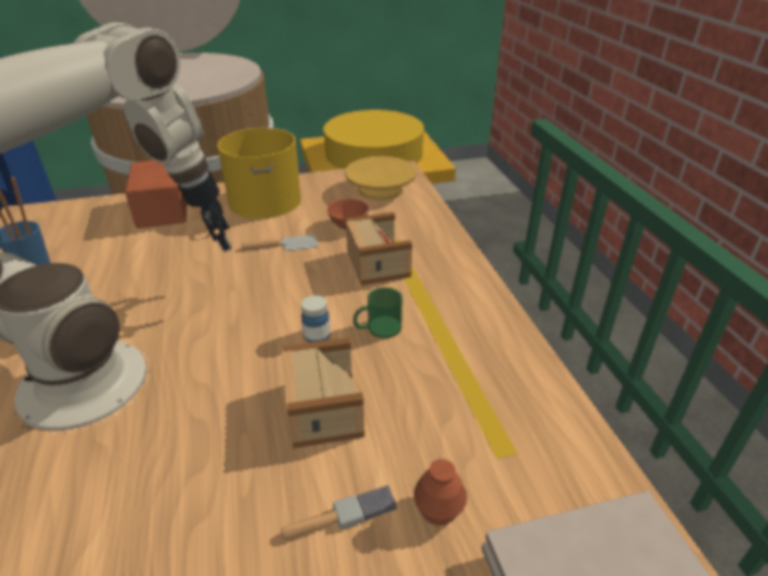

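View pics/t14.png

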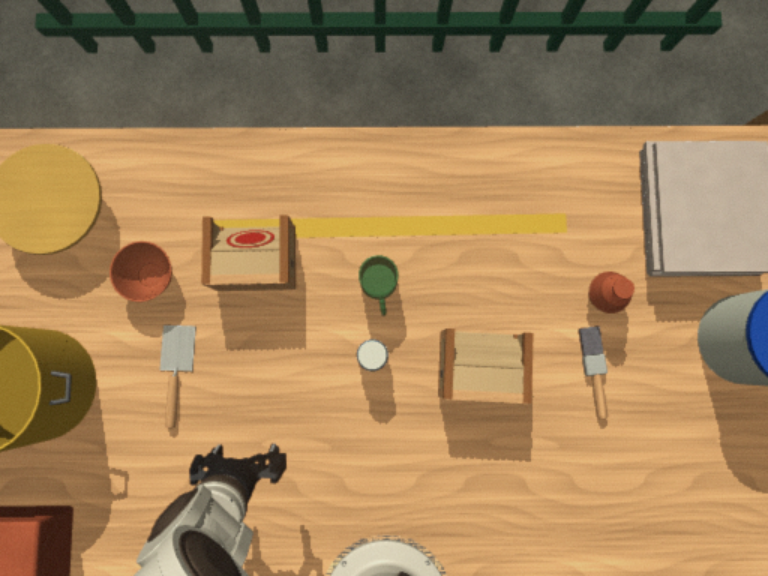

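```bash
python3 - <<'E'
from h import *
print(bot.job_done())
E
```

```text
the job is handed in; nothing more can be done
None
```

I tipped both crates towards the robot onto their near walls. The left one had the red stamp, and I pushed it with open fingers until its lower front edge was on the yellow tape. I then backed the arm clear and handed the job in at about 23.5 s; the hand-in gives no verdict.

Last checks:
- **Stamped crate:** the top camera puts the lower front edge at x ≈ 0.731 m, and the tape's middle there is at 0.732 m. The side camera put it at 0.740 m, which is still on the tape. The edge looks about parallel to the tape, and I pushed with the fingers turned to match it.
- **Blank crate:** it lies where it fell.
- **Everything else:** nothing looks moved in the pictures. The network positions for the mug, jar, bowl, vase, spatula and brush are about 1 cm or less from where they started, which is within the network's scatter.
- **Force:** the highest wrist force I read was about 6 N, taken only at the end of each move.

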